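# Feed one ring core and push it aside onto the blue pad

### The job

Press the feeder's red plunger right down once and let it spring back up, so that a single yellow ring core comes out onto the steel deck. Then push that core sideways with the fingertips, without picking it up, until it lies flat and wholly on the blue pad. Leave the other cores in the feeder and do not disturb the things around it.

Things in the scene. Friction and masses are not known exactly. Their poses are not given: they have to be found in the camera images.
- feeder: hand feeder for ring cores, fixed, turned by up to 0.3 rad. Origin on the bench under the magazine's centre; its -x points out of the outlet (roughly to the robot), z up. 8 mm thick base; clear magazine 52 x 52 mm about the origin, top 64 mm above the bench; behind it a grey plunger housing, x = 27 to 89 mm, 48 mm wide, top 53 mm high
- plunger_top (a point): centre of the top of the red mushroom knob (36 mm across, 12 mm high) of the plunger; 58 mm behind the feeder's origin, 98 mm above the bench when up, 70 mm when fully down
- plunger (a joint): how far the plunger is pressed straight down: 0 up, 0.028 m fully down at a hard stop. Needs about 3 N at first, 5 to 10 N at the bottom; springs back in under 1 s. It drives a brass bar through the foot of the magazine, 2.3 times as far, that pushes out the lowest core; on release the bar goes back and the next core drops
- outlet (a point): point on the top face of the steel outlet deck, 62 mm in front of the feeder's origin, about where a core's middle lies after a full press. Deck top is 8 mm above the bench; it reaches from x = -25 to -109 mm in the feeder's frame, y = -29 to 29 mm, without side walls
- core_1: yellow ring core, 40 mm outside, 24 mm hole, 14 mm high, 40 g; origin at the centre of its underside; the lowest in the magazine, resting on the feeder's 8 mm base: the one that comes out
- core_2: yellow ring core, 40 mm outside, 24 mm hole, 14 mm high, 40 g; origin at the centre of its underside; second from below in the magazine
- core_3: yellow ring core, 40 mm outside, 24 mm hole, 14 mm high, 40 g; origin at the centre of its underside; the top one in the magazine
- pad_blue: blue square pad, 90 x 90 mm, fixed beside the deck at its left or its right, with its edge 1 mm from the deck's and its centre 75 mm sideways from the outlet point; top 6 mm above the bench (2 mm below the deck), sides parallel to the feeder's; origin at the centre of its underside
- pad_orange: orange square pad of the same size and height, on the other side of the deck
- tape_red: roll of red tape lying flat, 60 mm across, 18 mm high; a bystander; origin at the centre of its underside
- flux_tin: small round cream-coloured tin, 47 mm across, 20 mm high; a bystander; origin at the centre of its underside
- marker_pen: white marker pen with black cap lying in front of the feeder, 17 x 135 x 16 mm, long along its y; a bystander; origin at the centre of its underside
- combination_pliers: orange-handled pliers lying flat, 66 x 151 x 14 mm, long along y; a bystander; origin at the centre of its underside
- cutters_yellow: yellow-handled cutters lying flat, 53 x 120 x 11 mm, long along y; a bystander; origin at the centre of its underside
- glue_bottle: white glue bottle with red cap standing behind the feeder, 43 mm across, 112 mm high; a bystander; origin at the centre of its underside
There are look-alikes about, which are no part of the job. Of the things that look like the pad_blue, take the one that is farthest from the robot's base at the start.

How it is judged:
On the way, in this order (a step that is already met when the one before it is completed fails the run):
1. the plunger is pressed down (25 of its 28 mm) and has pushed a core out of the magazine (value of joint plunger above 0.025 m and x of core_1 in the frame of feeder below -0.05 m).
2. the plunger is back up and the core lies on the deck or a pad (value of joint plunger below 0.003 m and x of core_1 in the frame of feeder below -0.045 m), for 0.1 s.
At the end, for the whole second after the job is handed in: the core that came out lies flat and at rest on the blue pad, its centre within 27 mm of the pad's centre along both sides (wholly on the pad to 2 mm); the plunger is up; the two other cores have moved down one place and lie in the magazine (x of core_1 in the frame of pad_blue between -0.027 and 0.027 m and y of core_1 in the frame of pad_blue between -0.027 and 0.027 m and height (world z) of core_1 below 0.0085 m and angle between core_1's own z axis and vertical below 0.06 rad and linear speed of core_1 below 0.01 m/s and value of joint plunger below 0.003 m and x of core_2 in the frame of feeder between -0.008 and 0.008 m and z of core_2 in the frame of feeder below 0.012 m and x of core_3 in the frame of feeder between -0.008 and 0.008 m and z of core_3 in the frame of feeder below 0.026 m); the robot touches nothing.
It fails at once if a second core is pushed out of, or taken from, the magazine (x of any of core_2, core_3 in the frame of feeder below -0.012 m or z of core_2 in the frame of feeder above 0.037 m or z of core_3 in the frame of feeder above 0.051 m).
It fails at once if the core is lifted more than 15 mm off the deck (height (world z) of core_1 above 0.023 m).
It fails at once if the core is knocked down to the bench or over (angle between core_1's own z axis and vertical above 0.8 rad or height (world z) of core_1 below 0.003 m).
It fails at once if a bystander is moved more than 15 mm (distance of any of tape_red, flux_tin, marker_pen, combination_pliers, cutters_yellow, glue_bottle from where it was at the start of the episode above 0.015 m).
It also fails if it takes over 45 s, if anything falls off the work surface, if the arm or the gripper's body presses on something with over 40 N, if the wrist force passes 120 N, or if a joint passes its speed limit or range.

### The arm

A 6-joint arm with a two-finger parallel gripper is mounted at the origin on a cart in front of the work surface, level with it; the furniture and walls round the work are solid. World frame = base frame: x ahead of the robot, y to its left, z up, the work surface at z = 0. Lengths are in m, angles in rad, forces in N, time in s.
With the tool pointing down it reaches from about 0.375 to 0.9 m from the base axis. Payload 3.1 kg.
Tool frame: the origin (TCP) lies midway between the tips of the shut fingers; the grasp point (between the pads) lies 19 mm behind it; z points along the fingers, y is the line along which they close (so a half turn about z gives the same grasp; the last joint's range is limited). The gripper opens to 85 mm and grips with 20 to 120 N. Pads are 22 mm wide; open, the fingers measure 114 mm over their backs; the gripper's body (76 mm by 85 mm) begins 54 mm behind the grasp point. The pads swing forward as they close: fully open they stand 13 mm farther back than shut.
Start: joints at [1.137, 0.527, 1.433, -0, 1.181, -0.178], TCP at [0.157, 0.605, 0.231] pointing down, gripper open.
Joint ranges: [-3.08, 3.08], [-0.75, 2.2], [0.22, 2.44], [-1.43, 4.57], [0, 2.65], [-2.85, 2.85]. Speed limits (rad/s): [2.79, 2.79, 3.14, 3.14, 3.14, 3.14].

### API

Orientations are given as a rotation vector (axis times angle).
In Python, from workcell import read_state, read_camera, get_calibration, finish_job gives the robot as it stands. The module is installed in compiled form; this text tells all that it offers.
- The arm moves only by the tool play_rows, never from a script. Its arguments are lists of equal length, an entry for each row: "delta_pos": the shift along the tool's x, y, z in units of 40 mm (1.0 is 40 mm), a list of three; "spin": the turn about the tool's z in units of 10 degrees (1.0 is 10 degrees); "hand": the finger opening in mm, from 0 to 85.4. A call has 1 to 10 rows; each row is the pose to reach, as a shift and turn from the pose commanded when the call began, along the tool's axes at that moment; what a row does not reach only later rows make up. A row lasts 1/8 s, in which the tool goes at most 62.5 mm and 10.7 degrees, less where a joint would pass 70% of its speed; a pose out of reach is approached as far as the arm can. A call with a gripper value outside its range is refused whole. The fingers move at their own pace and stop on an object; the grip force is fixed at half the most. Time passes only in rows, so rows that repeat a pose let the fingers close. It gives the time, the measured TCP pose, the force, the opening and the grip force at its end, in the units of the state.
- read_state(): the state, without advancing time (a new reading comes with each control period).
- read_camera(name): name is "scene" or "side" or "wrist"; returns (picture, depth): 384x512x3 uint8, red, green, blue; 384x512 float32, m along the optical axis (not along the pixel's ray), 0 where there is no reading.
- get_calibration(name): a dict with "intrinsics" (3x3 intrinsics, pixels), "k1" (the pictures are not rectified: a ray, as slopes to the right and down, at radius r is drawn at 1 + k1 r^2 times it, then the intrinsics apply), "extrinsics" (4x4, takes a point from camera to world coordinates). Camera axes: x right, y down, z forward; pixel columns grow to the right and rows downward; lengths in m; the calibration is good to about 2 mm. A picture is of the moment at which its call begins: read the wrist's pose just before it. get_calibration takes no time and is no camera call; for the wrist camera it gives the pose at the moment of the call.
- finish_job(): hands the job in; it is judged then, once.
The state is a dict: "clock": time; "qpos": joint angles; "joint_vel": joint speeds; "joint_torque": joint torques, N m; "position": TCP position; "tool_rot": TCP orientation; "force": force on the tool from outside, world axes, zero at the start; "torque": the same for the moment, N m; "finger_gap": finger opening in m; "grasp_force": force on a finger pad.
Only numpy, scipy, OpenCV 4.12 (cv2) and the standard library are available. Lean on these libraries where they do the work, as an engineer would, in place of code of your own. Each camera call takes 0.05 s, during which the arm holds its last target. There are 200 camera calls.

## Working session

There is one attempt and no reset: what is moved stays moved. The work goes in short steps, Python scripts to look and compute and a tool call to move; the robot and the scene stay as the last step left them, time stands still between calls to the robot, and variables do not carry over. Pictures are saved under pics/ and viewed, at most 10 in all, crops included, and the job is handed in when it is done.

Besides the shell and the picture viewer there is one more tool, called after "Request:" by a JSON object that holds its "name" and its "arguments", one argument or row to a line. play_rows: Moves the arm, as the interface text tells. Its arguments: {"type":"object","properties":{"delta_pos":{"type":"array"},"spin":{"type":"array"},"hand":{"type":"array"}},"required":["delta_pos","spin","hand"]}

```bash
mkdir -p pics
cat > h.py <<'E'
import numpy as np,cv2
from workcell import *
def grab(n):
    c=get_calibration(n); p,d=read_camera(n); np.savez(f'/tmp/{n}.npz',p=p,d=d,K=c['intrinsics'],k1=c['k1'],E=c['extrinsics']); return p
def load(n): return np.load(f'/tmp/{n}.npz')
def ray(c,uv):
    K=np.array(c['K']); k1=float(c['k1']); E=np.array(c['E'])
    uv=np.atleast_2d(np.array(uv,float)); x=np.c_[(uv[:,0]-K[0,2])/K[0,0],(uv[:,1]-K[1,2])/K[1,1]]
    s=x.copy()
    for _ in range(20): s=x/(1+k1*(s**2).sum(1,keepdims=True))
    return E[:3,3],np.c_[s,np.ones(len(s))]@E[:3,:3].T
def onz(c,uv,z):
    o,r=ray(c,uv); return o+r*((z-o[2])/r[:,2])[:,None]
E
python3 - <<'E'
from h import *
for n in('scene','side'):
    p=grab(n); cv2.imwrite(f'pics/{n}0.png',cv2.resize(p[...,::-1],(800,600)))
    print(n,load(n)['E'].round(3).tolist())
print(read_state())
E
```

```text
scene [[0.726, -0.283, 0.627, -0.093], [-0.687, -0.267, 0.675, -0.752], [-0.024, -0.921, -0.388, 0.515], [0.0, 0.0, 0.0, 1.0]]
side [[-0.998, 0.05, -0.025, 0.629], [0.051, 0.639, -0.768, 0.829], [-0.023, -0.768, -0.641, 0.791], [0.0, 0.0, 0.0, 1.0]]
{'clock': 0.1, 'qpos': array([ 1.13749473e+00,  5.28397607e-01,  1.43380367e+00,  8.57938339e-06,
        1.18138389e+00, -1.78505046e-01]), 'joint_vel': array([-7.23780161e-04, -1.99037110e-03, -2.14633643e-03,  2.35797894e-04,
        3.63928826e-05,  1.99940888e-03]), 'joint_torque': array([-7.89618061e-04, -4.43303132e+01, -1.78586018e+01, -2.99477733e-04,
        3.90966583e-03, -1.32346008e-05]), 'position': array([0.15722329, 0.6042252 , 0.23040709]), 'tool_rot': array([-3.99079411e-01, -3.11552784e+00,  2.98019489e-03]), 'force': array([-0.19717133,  0.06009138, -0.19515732]), 'torque': array([ 0.01319224, -0.00170528, -0.01665149]), 'grasp_force': 0.0, 'finger_gap': 0.08528562206139104}
```

View pics/scene0.png

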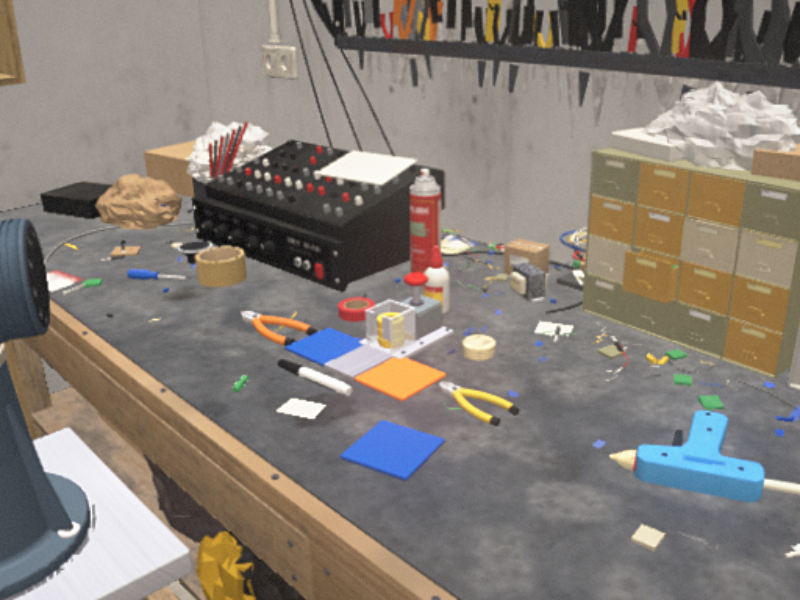

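View pics/side0.png

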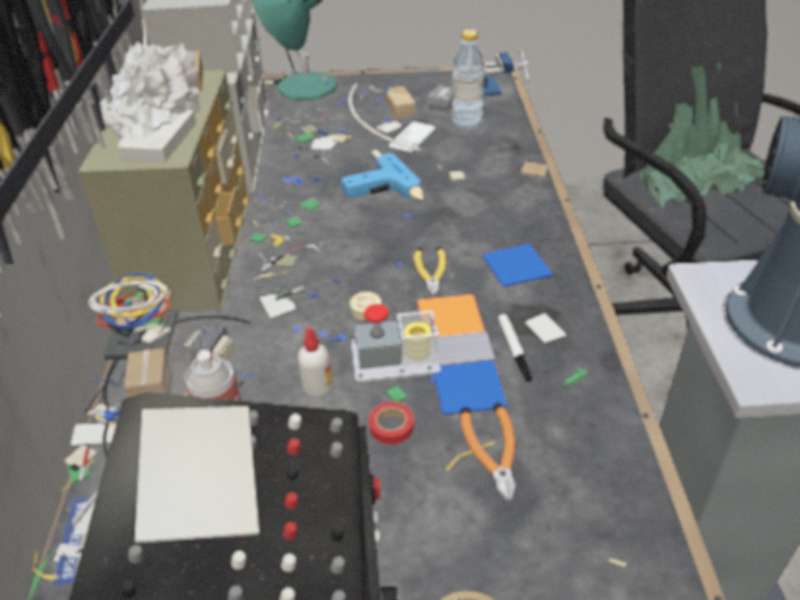

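Scene picture (800x600): the blue pad beside the deck is at (330,347), the loose look-alike at (393,447), the orange pad at (402,378) and the red knob at (416,280). In the side picture, blue is at (470,387), the look-alike at (517,263), orange at (452,315) and the knob at (376,313). Candidates for pad_blue are the square at the deck and the loose one nearer the robot. I'll compare their distances from the base.

Run:
```python
from h import *
rng={'blue':((105,150,60),(125,255,255)),'orange':((8,180,150),(18,255,255))}
for n in('side','scene'):
    c=load(n); hsv=cv2.cvtColor(c['p'],cv2.COLOR_RGB2HSV)
    for k,(a,b) in rng.items():
        m=cv2.inRange(hsv,a,b)
        for q in cv2.findContours(m,cv2.RETR_EXTERNAL,cv2.CHAIN_APPROX_NONE)[0]:
            if cv2.contourArea(q)<350: continue
            w=onz(c,q[:,0],.006)[:,:2]*1000
            r=cv2.minAreaRect(w.astype(np.float32))
            print(n,k,q[:,0].mean(0).round(),'ctr',np.round(r[0],1),'size',np.round(r[1],1),'ang',round(r[2],1),'dist',round(np.hypot(*r[0])))
    m=cv2.inRange(hsv,(0,170,100),(5,255,255))|cv2.inRange(hsv,(174,170,100),(180,255,255))
    for q in cv2.findContours(m,cv2.RETR_EXTERNAL,cv2.CHAIN_APPROX_NONE)[0]:
        if cv2.contourArea(q)<60: continue
        e=q[:,0].mean(0); 
        print(n,'red',e.round(1),cv2.boundingRect(q),'z92',onz(c,e,.092).round(4))
c=load('side'); cv2.imwrite('pics/crop.png',cv2.resize(c['p'][180:280,210:350,::-1],(784,560),interpolation=2))
```

```text
side blue [300. 248.] ctr [523.  102.3] size [87.5 87.6] ang 5.1 dist 533
side blue [331. 169.] ctr [ 410.3 -169.4] size [87.2 89.5] ang 15.7 dist 444
side red [240.3 200.2] (234, 196, 14, 10) z92 [[0.6473 0.0344 0.092 ]]
side red [31.5 47. ] (28, 37, 8, 20) z92 [[ 1.3919 -0.8658  0.092 ]]
scene blue [250. 287.] ctr [ 406.2 -175.7] size [90.8 88.5] ang 15.5 dist 443
scene blue [206. 221.] ctr [518.  98.] size [91.4 87.8] ang 4.6 dist 527
scene red [265.5 177.7] (259, 173, 14, 9) z92 [[0.6487 0.0369 0.092 ]]
```

View pics/crop.png

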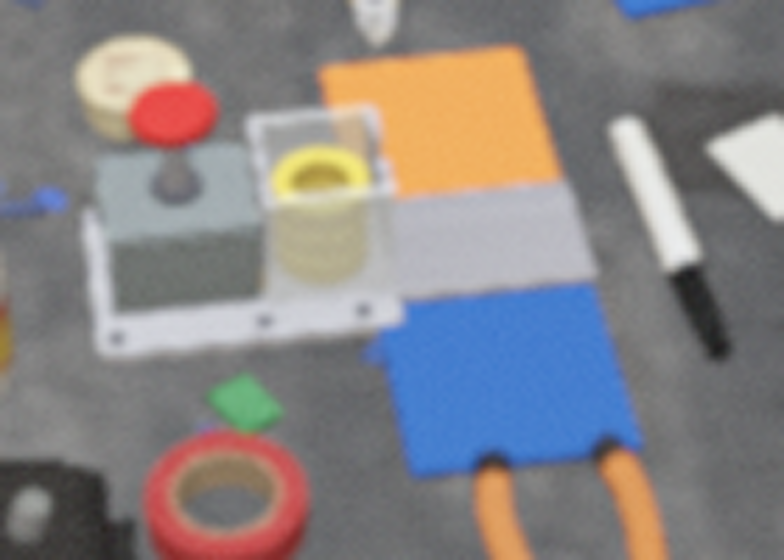

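The crop shows one blue pad right against the grey deck, with the pliers' handles at its far edge. It is also the farther one (0.53 m against 0.44 m), so it is the right pad. The knob minus 120 mm, then 75 mm sideways at a yaw of about 0.085, predicts the pad at (0.522, 0.100). I measured (0.5205, 0.100), which agrees. Next I'll check clearance along the approach corridor.

Run:
```python
from h import *
a=np.array([.157,.604]);b=np.array([.648,.036]);L=np.linalg.norm(b-a);t=(b-a)/L;nrm=np.array([-t[1],t[0]])
for n in('scene','side'):
    c=load(n); v,u=np.mgrid[0:384,0:512]; o,r=ray(c,np.c_[u.ravel(),v.ravel()]); d=c['d'].ravel()
    P=(o+r*d[:,None])[d>0]
    s=(P[:,:2]-a)@t; w=(P[:,:2]-a)@nrm
    for lo in np.arange(-.1,.9,.1):
        k=(s>lo)&(s<lo+.1)&(abs(w)<.12)
        if k.sum()>5: print(n,round(lo,1),k.sum(),np.sort(P[k,2])[-5].round(3))
```

```text
scene 0.0 292 0.001
scene 0.1 1202 0.002
scene 0.2 2877 0.008
scene 0.3 2509 0.003
scene 0.4 2783 0.013
scene 0.5 1799 0.014
scene 0.6 1579 0.064
scene 0.7 2531 0.11
scene 0.8 1843 0.021
side 0.2 2396 0.003
side 0.3 5706 0.004
side 0.4 5241 0.015
side 0.5 4409 0.015
side 0.6 3846 0.065
side 0.7 3593 0.111
side 0.8 2049 0.022
```

Request:
{"name": "play_rows", "arguments": {
  "delta_pos": [
    [-1.2, -0.8, 0],
    [-2.4, -1.6, 0],
    [-3.6, -2.4, 0],
    [-4.8, -3.2, 0],
    [-6, -4.1, 0],
    [-7.2, -5, 0],
    [-8.4, -5.8, 0],
    [-9.6, -6.6, 0],
    [-10.8, -7.4, 0],
    [-12, -8.2, 0]
  ],
  "spin": [0.7, 1.4, 2.1, 2.8, 3.5, 4.2, 4.9, 5.6, 6.3, 7.05],
  "hand": [0, 0, 0, 0, 0, 0, 0, 0, 0, 0]
}}

```text
clock: 1.35
position: [0.5402, 0.1648, 0.231]
tool_rot: [-2.129, -2.309, 0.0]
force: [0.7, 0.0, 1.1]
finger_gap: -0.0001
grasp_force: 0.0
```

Request:
{"name": "play_rows", "arguments": {
  "delta_pos": [
    [-1.2, 0.8, 0.3],
    [-2.3, 1.6, 0.8],
    [-3.4, 2.4, 1.4],
    [-3.42, 2.43, 2.0],
    [-3.42, 2.43, 2.6],
    [-3.42, 2.43, 2.8],
    [-3.42, 2.43, 2.8]
  ],
  "spin": [0, 0, 0, 0, 0, 0, 0],
  "hand": [0, 0, 0, 0, 0, 0, 0]
}}

```text
clock: 2.22
position: [0.6474, 0.0386, 0.1188]
tool_rot: [-2.123, -2.314, 0.001]
force: [0.3, -0.5, 0.3]
finger_gap: 0.0
grasp_force: 0.0
```

Run:
```python
from h import *
print(read_state()['position'])
a=grab('side')[150:260,190:340,::-1]; b=grab('scene')[140:260,180:330,::-1]
cv2.imwrite('pics/over.png',np.hstack([cv2.resize(a,(400,300)),cv2.resize(b,(400,300))]))
```

```text
[0.64744383 0.03860692 0.11882038]
```

View pics/over.png

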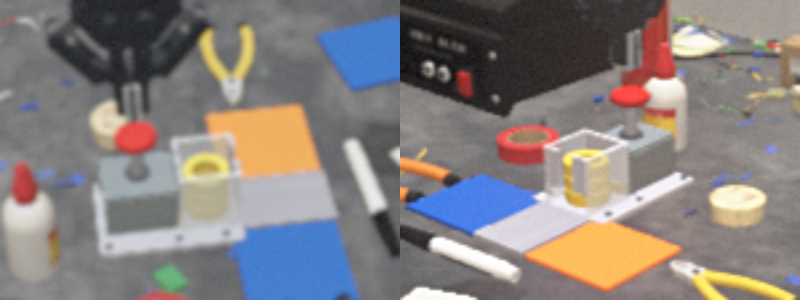

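The fingers sit over the knob in both views: (135,115) in the left half and (632,75) in the right. I'll press slowly.

Request:
{"name": "play_rows", "arguments": {
  "delta_pos": [
    [-0.05, 0, 0.4],
    [-0.05, 0, 0.5],
    [-0.05, 0, 0.6],
    [-0.05, 0, 0.7],
    [-0.05, 0, 0.8],
    [-0.05, 0, 0.9],
    [-0.05, 0, 1.0],
    [-0.05, 0, 1.1],
    [-0.05, 0, 1.2],
    [-0.05, 0, 1.2]
  ],
  "spin": [0, 0, 0, 0, 0, 0, 0, 0, 0, 0],
  "hand": [0, 0, 0, 0, 0, 0, 0, 0, 0, 0]
}}

```text
clock: 3.58
position: [0.6473, 0.0364, 0.0717]
tool_rot: [-2.124, -2.314, 0.002]
force: [-2.5, -0.5, 5.8]
finger_gap: 0.0006
grasp_force: 2.4
```

Request:
{"name": "play_rows", "arguments": {
  "delta_pos": [
    [0, 0, 0.04],
    [0, 0, 0.08],
    [0, 0, 0.1],
    [0, 0, 0.1]
  ],
  "spin": [0, 0, 0, 0],
  "hand": [0, 0, 0, 0]
}}

```text
clock: 4.08
position: [0.6474, 0.0365, 0.07]
tool_rot: [-2.124, -2.315, 0.001]
force: [-6.3, -0.5, 15.3]
finger_gap: -0.0
grasp_force: 7.7
```

The force rose to 15 N, so the plunger is at the hard stop. Now I'll release it slowly.

Request:
{"name": "play_rows", "arguments": {
  "delta_pos": [
    [0, 0, -0.1],
    [0, 0, -0.25],
    [0, 0, -0.4],
    [0, 0, -0.55],
    [0, 0, -0.7],
    [0, 0, -0.9],
    [0, 0, -1.3],
    [0, 0, -1.8],
    [0, 0, -2.2],
    [0, 0, -2.2]
  ],
  "spin": [0, 0, 0, 0, 0, 0, 0, 0, 0, 0],
  "hand": [0, 0, 0, 0, 0, 0, 0, 0, 0, 0]
}}

```text
clock: 5.32
position: [0.6493, 0.0363, 0.1574]
tool_rot: [2.122, 2.312, 0.004]
force: [0.0, 0.5, -0.0]
finger_gap: -0.0002
grasp_force: 0.0
```

Run:
```python
from h import *
print(read_state()['position'])
a=grab('side')[150:260,190:340,::-1]; b=grab('scene')[140:260,180:330,::-1]
cv2.imwrite('pics/rel.png',np.hstack([cv2.resize(a,(400,300)),cv2.resize(b,(400,300))]))
O=np.array([.590,.031]);y=.085;R=np.array([[np.cos(y),-np.sin(y)],[np.sin(y),np.cos(y)]])
for n in('side','scene'):
    c=load(n);m=cv2.inRange(cv2.cvtColor(c['p'],cv2.COLOR_RGB2HSV),(22,90,100),(35,255,255))
    for q in cv2.findContours(m,cv2.RETR_EXTERNAL,cv2.CHAIN_APPROX_NONE)[0]:
        if cv2.contourArea(q)<60: continue
        e=cv2.minAreaRect(q)[0]; w=onz(c,e,.015)[0,:2]; print(n,np.round(e),cv2.boundingRect(q),w.round(4),'feeder',((w-O)@R).round(4))
```

```text
[0.64929151 0.03630111 0.15739284]
side [293. 219.] (285, 212, 17, 15) [0.529 0.022] feeder [-0.0616 -0.0038]
side [269. 169.] (265, 160, 11, 19) [ 0.5723 -0.1694] feeder [-0.0347 -0.1982]
side [282. 169.] (277, 159, 8, 20) [ 0.5392 -0.1694] feeder [-0.0676 -0.1954]
side [ 4. 93.] (0, 79, 9, 29) [ 1.4492 -0.6694] feeder [ 0.7966 -0.7709]
scene [308. 258.] (290, 248, 39, 22) [ 0.5412 -0.1927] feeder [-0.0676 -0.2188]
scene [232. 224.] (223, 220, 18, 9) [0.5337 0.0298] feeder [-0.0562  0.0036]
scene [433.  22.] (430, 11, 9, 23) [6.4619 2.7672] feeder [6.083  2.2278]
```

View pics/rel.png

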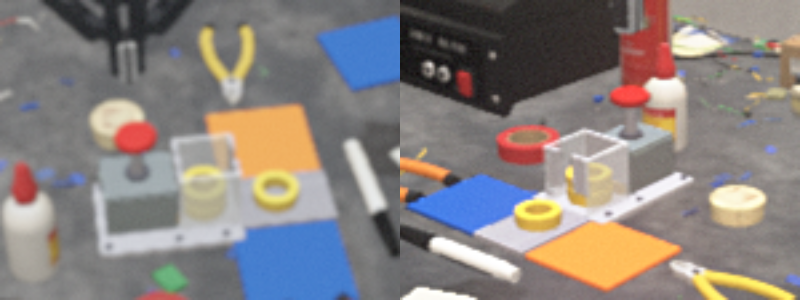

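The ring core lies on the deck at feeder (-0.06, 0.00) and the plunger is up. At (275,188) left and (538,213) right, it sits beside the magazine, which still holds two cores. I'll set the fingers 20 mm apart as a cradle and lower them on the orange side.

Request:
{"name": "play_rows", "arguments": {
  "delta_pos": [
    [-0.5, -1, 0],
    [-1, -2, 0],
    [-1.4, -3, 0],
    [-1.45, -3.04, 0.5],
    [-1.45, -3.04, 1.2],
    [-1.45, -3.04, 2.0],
    [-1.45, -3.04, 2.8],
    [-1.45, -3.04, 3.3],
    [-1.45, -3.04, 3.6],
    [-1.45, -3.04, 3.6]
  ],
  "spin": [0, 0, 0, 0, 0, 0, 0, 0, 0, 0],
  "hand": [20, 20, 20, 20, 20, 20, 20, 20, 20, 20]
}}

```text
clock: 6.68
position: [0.5311, -0.0316, 0.0104]
tool_rot: [-2.123, -2.313, 0.002]
force: [0.7, 0.2, -0.4]
finger_gap: 0.0199
grasp_force: 0.0
```

Run:
```python
from h import *
s=read_state();print(s['position'],s['force'],s['finger_gap'])
a=grab('side')[150:260,190:340,::-1]; b=grab('scene')[140:260,180:330,::-1]
cv2.imwrite('pics/low.png',np.hstack([cv2.resize(a,(400,300)),cv2.resize(b,(400,300))]))
```

```text
[ 0.53109007 -0.03158333  0.01035733] [ 0.71656366  0.20558503 -0.42106838] 0.019863404178616574
```

View pics/low.png

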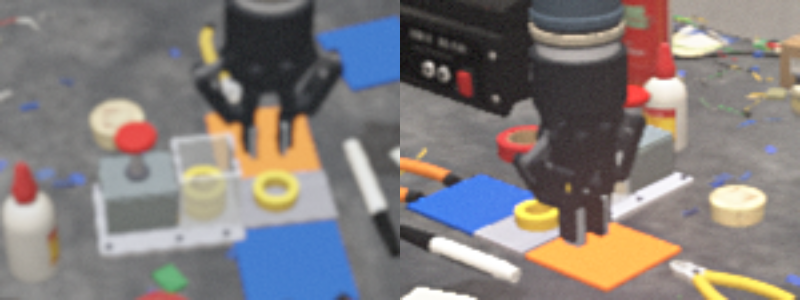

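The fingers stand behind the core, at (265,135) left and (585,220) right. The flared knuckles may foul the magazine (top at 64 mm) as they pass, so I'll measure their profile from depth.

Run:
```python
from h import *
T=np.array([.5311,-.0316,.0104]);y=.0855
X=np.array([-np.sin(y),np.cos(y)]);Y=np.array([np.cos(y),np.sin(y)])
for n in('scene','side'):
    c=load(n); v,u=np.mgrid[0:384,0:512]; o,r=ray(c,np.c_[u.ravel(),v.ravel()]); d=c['d'].ravel()
    P=(o+r*d[:,None])[d>0]-[*T,0]*1 if False else (o+r*d[:,None])[d>0]
    q=P[:,:2]-T[:2]; a=q@X; b=q@Y
    for z in np.arange(.02,.15,.01):
        k=(P[:,2]>z)&(P[:,2]<z+.01)&(abs(a)<.06)&(abs(b)<.075)
        if k.sum()>4: print(n,'z%.2f'%z,k.sum(),'x',np.percentile(a[k],[3,97]).round(3),'y',np.percentile(b[k],[3,97]).round(3))
```

```text
scene z0.02 118 x [-0.012  0.055] y [-0.022  0.025]
scene z0.03 87 x [-0.012  0.008] y [-0.022  0.021]
scene z0.04 71 x [-0.012  0.007] y [-0.022  0.022]
scene z0.05 99 x [-0.014  0.007] y [-0.038  0.038]
scene z0.06 143 x [-0.014  0.009] y [-0.043  0.044]
scene z0.07 148 x [-0.017  0.01 ] y [-0.049  0.049]
scene z0.08 192 x [-0.018  0.012] y [-0.054  0.054]
scene z0.09 176 x [-0.018  0.007] y [-0.06   0.059]
scene z0.10 232 x [-0.02   0.007] y [-0.063  0.06 ]
scene z0.11 193 x [-0.021  0.003] y [-0.049  0.042]
scene z0.12 122 x [-0.013  0.005] y [-0.039  0.032]
scene z0.13 62 x [-0.035  0.007] y [-0.037 -0.007]
scene z0.14 157 x [-0.038  0.013] y [-0.036  0.015]
side z0.02 108 x [-0.002  0.057] y [-0.02  0.05]
side z0.03 119 x [-0.005  0.047] y [-0.018  0.073]
side z0.04 92 x [-0.005  0.043] y [-0.017  0.073]
side z0.05 124 x [0.003 0.048] y [-0.031  0.071]
side z0.06 183 x [-0.009  0.041] y [-0.039  0.07 ]
side z0.07 98 x [-0.011  0.018] y [-0.046  0.049]
side z0.08 119 x [-0.007  0.019] y [-0.051  0.055]
side z0.09 132 x [0.003 0.019] y [-0.055  0.06 ]
side z0.10 239 x [-0.008  0.021] y [-0.059  0.065]
side z0.11 185 x [-0.004  0.021] y [-0.049  0.052]
side z0.12 67 x [-0.005  0.014] y [-0.037  0.042]
side z0.13 22 x [0.001 0.036] y [-0.033  0.039]
side z0.14 107 x [0.011 0.039] y [-0.03   0.038]
```

At the magazine's height the knuckles reach ±43 mm along the closing axis but only about ±20 mm across it. As set, they would hit the magazine. I'll lift, turn 90° and push with the back of the shut fingers, since a disc pushed by a flat face goes straight.

Request:
{"name": "play_rows", "arguments": {
  "delta_pos": [
    [0, 0, -1],
    [0, 0, -2],
    [0, 0, -2],
    [0, 0, -2],
    [0, 0, -2],
    [0, 0, -2],
    [0, 0, -2],
    [0, 0, -2],
    [0, 0, -2],
    [0, 0, -2]
  ],
  "spin": [0, 0, 1, 2, 3, 4, 5, 6, 7, 8],
  "hand": [20, 20, 0, 0, 0, 0, 0, 0, 0, 0]
}}

```text
clock: 8.02
position: [0.5323, -0.0318, 0.0925]
tool_rot: [3.115, 0.398, 0.003]
force: [0.1, 1.2, 0.1]
finger_gap: -0.0001
grasp_force: 0.0
```

Request:
{"name": "play_rows", "arguments": {
  "delta_pos": [
    [0, 0, 0],
    [0, 0, 0.6],
    [0, 0, 1.2],
    [0, 0, 1.7],
    [0, 0, 2.0],
    [0, 0, 2.0]
  ],
  "spin": [1, 1, 1, 1, 1, 1],
  "hand": [0, 0, 0, 0, 0, 0]
}}

```text
clock: 8.78
position: [0.5317, -0.0317, 0.0113]
tool_rot: [-3.139, -0.134, 0.001]
force: [0.6, 0.3, 1.0]
finger_gap: 0.0
grasp_force: 0.0
```

```bash
cat >> h.py <<'E'
O=np.array([.590,.031]);y=.0855;R=np.array([[np.cos(y),-np.sin(y)],[np.sin(y),np.cos(y)]])
def rep(name=None):
    s=read_state();T=s['position'];print(T.round(4),'feeder',((T[:2]-O)@R).round(4),s['tool_rot'].round(3),s['force'].round(1))
    a=grab('side')[150:260,190:340,::-1]; b=grab('scene')[140:260,180:330,::-1]
    if name: cv2.imwrite(f'pics/{name}.png',np.hstack([cv2.resize(a,(400,300)),cv2.resize(b,(400,300))]))
    for n in('side','scene'):
        c=load(n);m=cv2.inRange(cv2.cvtColor(c['p'],cv2.COLOR_RGB2HSV),(22,90,100),(35,255,255))
        for q in cv2.findContours(m,cv2.RETR_EXTERNAL,cv2.CHAIN_APPROX_NONE)[0]:
            if cv2.contourArea(q)<30: continue
            w=onz(c,cv2.minAreaRect(q)[0],.015)[0,:2];f=(w-O)@R
            if np.abs(f).max()<.15: print(n,cv2.boundingRect(q),w.round(4),'feeder',f.round(4))
E
python3 -c "
from h import *
rep()"
```

```text
[ 0.5317 -0.0317  0.0113] feeder [-0.0634 -0.0575] [-3.139e+00 -1.340e-01  1.000e-03] [0.6 0.3 1. ]
side (285, 212, 17, 15) [0.529 0.022] feeder [-0.0616 -0.0037]
scene (223, 220, 18, 9) [0.5337 0.0298] feeder [-0.0562  0.0036]
```

Request:
{"name": "play_rows", "arguments": {
  "delta_pos": [
    [0.07, -0.3, 0],
    [0.07, -0.5, 0],
    [0.07, -0.65, 0],
    [0.07, -0.8, 0],
    [0.07, -0.95, 0],
    [0.07, -1.1, 0],
    [0.07, -1.25, 0],
    [0.07, -1.4, 0],
    [0.07, -1.5, 0],
    [0.07, -1.5, 0]
  ],
  "spin": [0, 0, 0, 0, 0, 0, 0, 0, 0, 0],
  "hand": [0, 0, 0, 0, 0, 0, 0, 0, 0, 0]
}}

```text
clock: 10.12
position: [0.5292, 0.0287, 0.0112]
tool_rot: [-3.138, -0.135, 0.001]
force: [-0.4, -0.2, -0.0]
finger_gap: -0.0004
grasp_force: 0.0
```

```bash
python3 -c "
from h import *
rep('push')"
```

```text
[0.5292 0.0287 0.0112] feeder [-0.0608  0.0029] [-3.138e+00 -1.350e-01  1.000e-03] [-0.4 -0.2 -0. ]
side (288, 223, 17, 16) [0.5261 0.0597] feeder [-0.0612  0.0341]
scene (212, 216, 13, 8) [0.5269 0.0699] feeder [-0.0595  0.0441]
```

View pics/push.png

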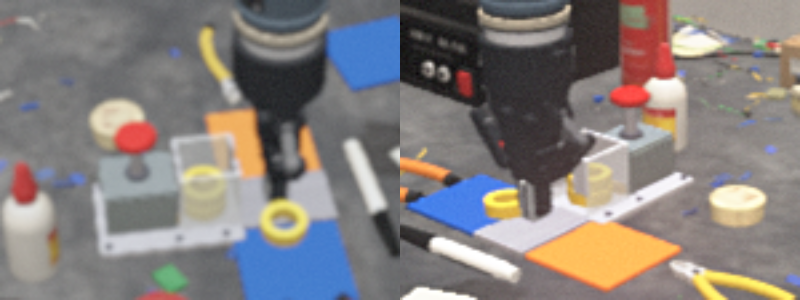

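The core moves straight. In the left half it is at (283,222), straddling the deck and the blue pad. I'll carry on pushing about 38 mm.

Request:
{"name": "play_rows", "arguments": {
  "delta_pos": [
    [0, -0.15, 0],
    [0, -0.3, 0],
    [0, -0.45, 0],
    [0, -0.6, 0],
    [0, -0.75, 0],
    [0, -0.85, 0],
    [0, -0.92, 0],
    [0, -0.95, 0],
    [0, -0.95, 0]
  ],
  "spin": [0, 0, 0, 0, 0, 0, 0, 0, 0],
  "hand": [0, 0, 0, 0, 0, 0, 0, 0, 0]
}}

```text
clock: 11.35
position: [0.5263, 0.0661, 0.0113]
tool_rot: [3.139, 0.134, 0.0]
force: [-0.1, 0.6, 0.1]
finger_gap: -0.0004
grasp_force: 0.0
```

Request:
{"name": "play_rows", "arguments": {
  "delta_pos": [
    [0, 0.3, 0],
    [0, 0.8, 0],
    [0, 1.2, 0],
    [0, 1.5, -0.5],
    [0, 1.7, -1.5],
    [0, 2, -2.5],
    [0, 2.5, -3.5],
    [0, 2.5, -3.5]
  ],
  "spin": [0, 0, 0, 0, 0, 0, 0, 0],
  "hand": [0, 0, 0, 0, 0, 0, 0, 0]
}}

```text
clock: 12.35
position: [0.5374, -0.036, 0.1545]
tool_rot: [3.136, 0.13, 0.012]
force: [1.0, 0.6, -0.4]
finger_gap: 0.0001
grasp_force: 0.0
```

```bash
python3 -c "
from h import *
rep('end')"
```

```text
[ 0.5374 -0.036   0.1545] feeder [-0.0581 -0.0623] [3.136 0.13  0.012] [ 1.   0.6 -0.4]
side (291, 237, 16, 15) [0.5251 0.1015] feeder [-0.0587  0.0758]
scene (202, 212, 16, 8) [0.5263 0.101 ] feeder [-0.0574  0.0752]
```

View pics/end.png

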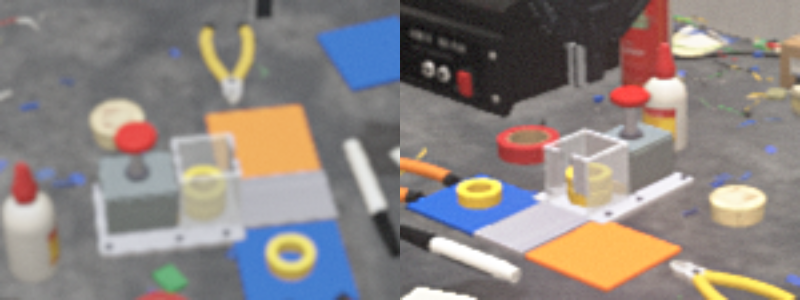

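The core lies flat in the middle of the blue pad, at (291,256) left and (480,192) right, within about 4 mm of the pad's centre. The plunger is up, two cores are in the magazine and the bystanders have not moved.

```bash
python3 -c "
from workcell import *
print(finish_job())"
```

```text
the job is handed in; nothing more can be done
None
```

I've handed in the job: the core lies flat on the blue pad within about 4 mm of its centre, the plunger is up, and the other two cores are still in the magazine; the judge's result was not shown.

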